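Set out the sharpening stones

ROBOT

A 6-joint arm with a two-finger parallel gripper is mounted at the origin on a cart in front of the work surface, level with it; the furniture and walls round the work are solid. World frame = base frame: x ahead of the robot, y to its left, z up, the work surface at z = 0. Lengths are in mm, angles in rad, forces in N, time in s.
With the tool pointing down it reaches from about 300 to 775 mm from the base axis. Payload 14.6 kg.
Tool frame: the origin (TCP) lies at the very end of the fingers, on their centre line; the grasp point (between the pads) lies 19 mm behind it; z points along the fingers, y is the line along which they close (so a half turn about z gives the same grasp; the last joint's range is limited). The gripper opens to 94 mm and grips with 3 to 60 N. Pads are 16 mm wide; open, the fingers measure 119 mm over their backs; the gripper's body (75 mm by 177 mm) begins 78 mm behind the grasp point.
Start: joints at [-1.249, 0.3, 1.521, -0, 1.321, -0.067], TCP at [208.485, -508.943, 171.246] pointing down, gripper open.
Joint ranges: [-3.03, 3.03], [-0.79, 2.21], [0.23, 2.52], [-1.04, 4.18], [0, 3.07], [-2.55, 2.55]. Speed limits (rad/s): [2.22, 2.22, 2.57, 3.14, 3.14, 3.14].

INTERFACE

Orientations are given as [roll, pitch, yaw] about the fixed x, y, z axes, in that order (R = Rz(yaw) Ry(pitch) Rx(roll)).
In Python, from cell import manip, camera, get_calibration gives the robot as it stands. The module is installed in compiled form; this text tells all that it offers.
- The arm moves only by the tool jog_arm, never from a script. Its argument "plan" is one flat list of numbers, 6 for each row, row after row: the shift along the world's x, y, z in m, then the turn, a rotation vector about the world's x, y, z in degrees. A call has 1 to 20 rows; each row is the pose to reach, as a shift and turn from the pose commanded when the call began; what a row does not reach only later rows make up. A row lasts 1/10 s, in which the tool goes at most 50 mm and 8.59 degrees, less where a joint would pass 70% of its speed; a pose out of reach is approached as far as the arm can. A call with a gripper value outside its range is refused whole. "claw" is the finger opening in m, from 0 to 0.094, set as the call begins (left out, the last holds). The fingers move at their own pace and stop on an object; "force" is the grip in N (left out, the last holds). Time passes only in rows, so rows that repeat a pose let the fingers close. It gives the time, the measured TCP pose, the force, the opening and the grip force at its end, in the units of the state.
- manip.read_state(): the state, without advancing time (a new reading comes with each control period).
- camera(name): name is "scene" or "top"; returns (picture, depth): 384x512x3 uint8, red, green, blue; 384x512 float32, mm along the optical axis (not along the pixel's ray), 0 where there is no reading.
- get_calibration(name): a dict with "fx", "fy", "cx", "cy" (pixels), "origin" and "attitude" of the camera in the world. Camera axes: x right, y down, z forward; pixel columns grow to the right and rows downward; lengths in mm; the calibration is good to about 2 mm. A picture is of the moment at which its call begins. get_calibration takes no time and is no camera call.
- manip.sign_off(): hands the job in; it is judged then, once.
The state is a dict: "clock": time; "joints": joint angles; "qd": joint speeds; "effort": joint torques, N m; "eef_pos": TCP position; "eef_rot": TCP orientation; "wrist_force": force on the tool from outside, world axes, zero at the start; "moment": the same for the moment, N m; "finger_gap": finger opening in mm; "finger_force": force on a finger pad.
Only numpy, scipy, OpenCV 4.12 (cv2) and the standard library are available. Lean on these libraries where they do the work, as an engineer would, in place of code of your own. Each camera call takes 0.05 s, during which the arm holds its last target. There are 200 camera calls.

TASK

Set up the bench for sharpening: take the stack of four stones apart and bed each stone in the wooden tray made to its size, lying lengthways in it and flat, right down on the rubber floor. The stones are brittle, so set them down and never let one drop or fall; leave the block plane and the oil can where they stand.

Things in the scene. Friction and masses are not known exactly. Their poses are not given: they have to be found in the camera images.
- large_stone: Sharpening stone, 160 x 60 x 26 mm flat bar: longest and widest stone, two grey layers, at the bottom of the stack. Origin at the centre of its underside, x along its length, y across its width, z up; the top face is at z = 26 mm.
- medium_stone: Sharpening stone, 130 x 48 x 24 mm flat bar: second stone of the stack, plain grey. Origin at the centre of its underside, x along its length, y across its width, z up; the top face is at z = 24 mm.
- small_stone: Sharpening stone, 100 x 37 x 22 mm flat bar: third stone of the stack, plain pale grey. Origin at the centre of its underside, x along its length, y across its width, z up; the top face is at z = 22 mm.
- pocket_stone: Sharpening stone, 75 x 26 x 20 mm flat bar: smallest stone, plain grey, on top of the stack. Origin at the centre of its underside, x along its length, y across its width, z up; the top face is at z = 20 mm.
- large_tray: Shallow wooden tray for the large stone, fixed to the bench, 197 x 97 mm outside and 16 mm high. Origin at the centre of its underside, x along its length, z up. The black rubber floor is 8 mm above the origin and 166 x 66 mm (3 mm beyond the stone all round); the 8 mm high walls slope outward to a mouth of 177 x 77 mm, so a stone put down up to some 5 mm off either way slides in by itself. The rim is 10 mm wide.
- medium_tray: Shallow wooden tray for the medium stone, fixed to the bench, 167 x 85 mm outside and 16 mm high. Origin at the centre of its underside, x along its length, z up. The black rubber floor is 8 mm above the origin and 136 x 54 mm (3 mm beyond the stone all round); the 8 mm high walls slope outward to a mouth of 147 x 65 mm, so a stone put down up to some 5 mm off either way slides in by itself. The rim is 10 mm wide.
- small_tray: Shallow wooden tray for the small stone, fixed to the bench, 137 x 74 mm outside and 16 mm high. Origin at the centre of its underside, x along its length, z up. The black rubber floor is 8 mm above the origin and 106 x 43 mm (3 mm beyond the stone all round); the 8 mm high walls slope outward to a mouth of 117 x 54 mm, so a stone put down up to some 5 mm off either way slides in by itself. The rim is 10 mm wide.
- pocket_tray: Shallow wooden tray for the pocket stone, fixed to the bench, 112 x 63 mm outside and 16 mm high. Origin at the centre of its underside, x along its length, z up. The black rubber floor is 8 mm above the origin and 81 x 32 mm (3 mm beyond the stone all round); the 8 mm high walls slope outward to a mouth of 92 x 43 mm, so a stone put down up to some 5 mm off either way slides in by itself. The rim is 10 mm wide.
- plane: Small iron block plane, 46 x 155 x 56 mm, standing on the bench behind the trays; a bystander. Origin at the centre of its sole, y along its length.
- oiler: Small dark oil can with a bent spout, 62 x 116 x 158 mm, standing behind the trays; a bystander. Origin at the centre of its underside.
Mind the look-alikes: they are no part of the job. Leave any turquoise or yellow look-alike of the small_stone alone.

How it is judged:
By the outcome, as a careful person would: the job done as asked, in the order asked, and still so for the second after the job is handed in, with the robot touching nothing.
It also fails if it takes over 125 s, if anything falls off the work surface, if the arm or the gripper's body presses on something with over 40 N, if the wrist force passes 120 N, or if a joint passes its speed limit or range.

## Working session

There is one attempt and no reset: what is moved stays moved. The work goes in short steps, Python scripts to look and compute and a tool call to move; the robot and the scene stay as the last step left them, time stands still between calls to the robot, and variables do not carry over. Pictures are saved under pics/ and viewed, at most 14 in all, crops included, and the job is handed in when it is done.

Besides the shell and the picture viewer there is one more tool, called in YAML: its name, and indented under it one key for each argument. jog_arm: Moves the arm, as the interface text tells. Its arguments: {"type":"object","properties":{"plan":{"type":"array"},"claw":{"type":"number"},"force":{"type":"number"}},"required":["plan"]}

```bash
mkdir -p pics
cat > h.py <<'E'
import numpy as np, cv2
from cell import manip, camera, get_calibration
from scipy.spatial.transform import Rotation as R
def rot(c):
    a=np.array(c["attitude"],float)
    return a if a.shape==(3,3) else (R.from_euler('xyz',a).as_matrix() if a.size==3 else R.from_quat(a).as_matrix())
def pts(name,depth):
    c=get_calibration(name); v,u=np.mgrid[0:384,0:512]
    p=np.dstack([(u-c["cx"])/c["fx"]*depth,(v-c["cy"])/c["fy"]*depth,depth])
    return p@rot(c).T+np.array(c["origin"])
def plane(name,uv,z):
    c=get_calibration(name); uv=np.asarray(uv,float)
    d=np.c_[(uv[:,0]-c["cx"])/c["fx"],(uv[:,1]-c["cy"])/c["fy"],np.ones(len(uv))]@rot(c).T
    o=np.array(c["origin"]); return o+d*((z-o[2])/d[:,2])[:,None]
E
python3 - <<'E'
from h import *
for n in("scene","top"):
    c=get_calibration(n);print(c)
    p,d=camera(n);np.savez(f"{n}0.npz",p=p,d=d)
    cv2.imwrite(f"pics/{n}0.png",cv2.resize(p[:,:,::-1],(800,600),interpolation=cv2.INTER_CUBIC))
s=manip.read_state();print(s)
E
```

```text
{'fx': 389.6568572500944, 'fy': 389.6568572500944, 'cx': 257.969104721952, 'cy': 186.04189525013837, 'origin': array([  37.75637299,  663.549981  , 1058.37101869]), 'attitude': array([-2.44470209,  0.01662418, -2.41068326])}
{'fx': 453.3917926451219, 'fy': 453.3917926451219, 'cx': 259.21728366990976, 'cy': 188.34135835379905, 'origin': array([ 483.0133903 ,   54.72835928, 1630.47533116]), 'attitude': array([-3.06894784,  0.01546253, -1.55300265])}
{'clock': 0.1, 'joints': array([-1.24862361e+00,  3.00404416e-01,  1.52151425e+00, -6.46721070e-06,
        1.32071127e+00, -6.66078423e-02]), 'qd': array([-0.00174628, -0.00065385, -0.00211244, -0.0003815 ,  0.00052382,
       -0.00166542]), 'effort': array([ 1.65874961e-03, -5.32638216e+01, -3.53283799e+01,  7.09431642e-02,
        2.33953045e-02, -3.91968604e-05]), 'eef_pos': array([ 208.38817486, -508.6989657 ,  170.75120103]), 'eef_rot': array([-3.14055726e+00, -6.27895280e-05,  3.88782126e-01]), 'wrist_force': array([ 0.02538004, -0.16107804,  0.05132562]), 'moment': array([-0.02906754, -0.01281544, -0.00967745]), 'finger_force': 0.0, 'finger_gap': 93.95606745555735}
```

View pics/top0.png

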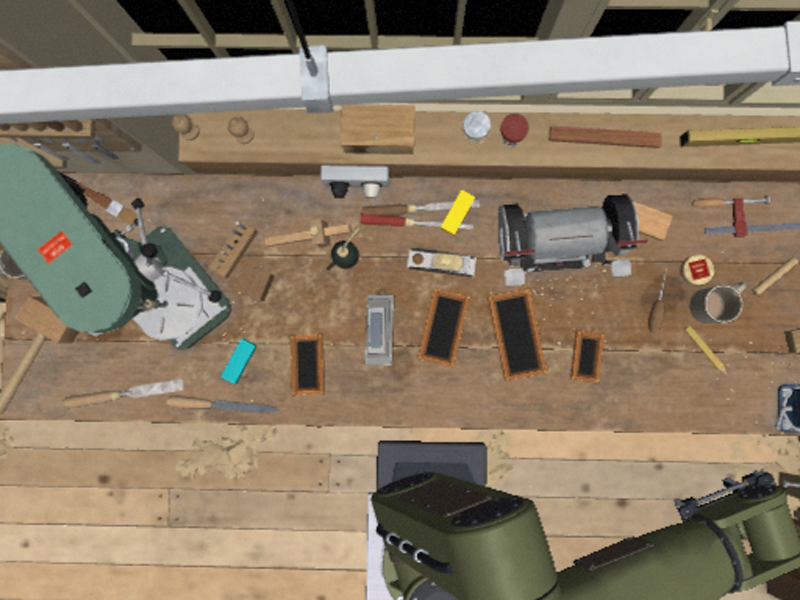

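View pics/scene0.png

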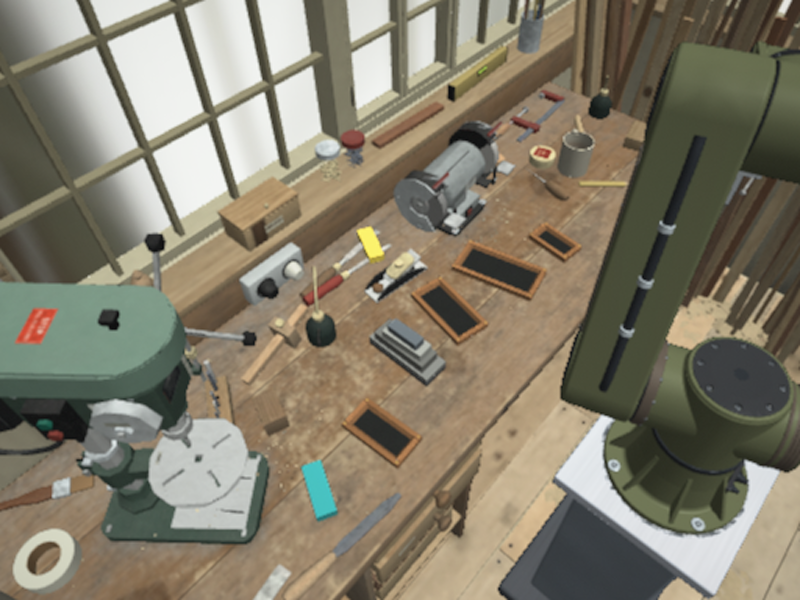

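Top picture (800-px scale): stack at (380,329); trays, left to right, small (308,364), medium (444,327), large (518,335) and pocket (587,357). The plane is at (441,262), the oiler at (345,254), and turquoise and yellow look-alikes at (238,361) and (458,212). Next I'll measure these.

```bash
cat > m.py <<'E'
from h import *
def rect(xy):
    (c,(w,h),a)=cv2.minAreaRect(xy.astype(np.float32))
    if w<h: w,h,a=h,w,a+90
    return np.round(c,1),np.round([w,h],1),round((a+90)%180-90,1)
def trays(name,p,cent):
    m=(p.max(2)<75).astype(np.uint8)
    cs,_=cv2.findContours(m,cv2.RETR_EXTERNAL,cv2.CHAIN_APPROX_NONE)
    for k,uv in cent.items():
        c=max(cs,key=lambda c:cv2.pointPolygonTest(c,uv,True))
        print(name,k,*rect(plane(name,c[:,0],8)[:,:2]))
CT={n:tuple(float(x*.64) for x in q) for n,q in dict(small=(308,364),medium=(444,327),large=(518,335),pocket=(589,357)).items()}
CS={n:tuple(float(x*.64) for x in q) for n,q in dict(small=(381,432),medium=(450,308),large=(499,270),pocket=(556,241)).items()}
E
python3 - <<'E'
from m import *
for n,C in(("top",CT),("scene",CS)):
    z=np.load(n+"0.npz");p,d=z["p"],z["d"]; trays(n,p,C)
    P=pts(n,d)
    W=P.reshape(-1,3); 
    t=P[int(.64*364),int(.64*308)] if n=="top" else P[int(.64*432),int(.64*381)]; print("smalltray floor",t)
    ctr=P[int(.64*329),int(.64*380)] if n=="top" else P[int(.64*330),int(.64*404)]; print("stack",ctr)
    near=W[(np.hypot(*(W[:,:2]-ctr[:2]).T)<105)]
    for lo,hi in((20,30),(44,55),(67,77),(85,100)):
        q=near[(near[:,2]>lo)&(near[:,2]<hi)]; print(lo,len(q),np.median(q[:,2]) if len(q) else 0,*rect(q[:,:2]) if len(q)>5 else '')
z=np.load("top0.npz")["p"]
cv2.imwrite("pics/c0.png",cv2.resize(z[170:270,180:400,::-1],(792,360),interpolation=cv2.INTER_CUBIC))
E
```

```text
top small [436.8 303.4] [106.1  42.9] 4.3
top medium [527.1  -6.8] [136.2  54.2] -12.4
top large [ 513.6 -174.3] [166.4  66. ] 12.1
top pocket [ 466.3 -334. ] [80.7 32. ] -6.7
smalltray floor [440.56668476 301.72594624   5.24427549]
stack [519.95745031 134.20365383  92.24613546]
20 230 25.120611833525913 [519.7 100.2] [159.6 138. ] -0.1
44 158 49.54804289356059 [521.2 141.8] [125.8  45.9] 1.1
67 123 72.34439222400238 [517.1 142.2] [96.4 34.8] 1.2
85 156 91.76804184585399 [518.2 143.1] [71.5 24.2] 0.1
scene small [437.8 305.2] [104.9  41.2] 3.2
scene medium [527.8  -6. ] [132.6  50.5] -11.4
scene large [ 514.2 -174.4] [164.1  61.5] 12.7
scene pocket [ 467.6 -333.8] [77.5 26.3] -6.1
smalltray floor [440.78145076 306.46721224   6.20962721]
stack [522.40891748 146.87769556  93.09994496]
20 229 24.9817646259512 [506.  144.6] [153.4 136.8] 53.3
44 168 48.86973936934368 [523.3 146. ] [130.   48.3] 0.2
67 129 70.34006854182792 [517.9 146.8] [101.6  40.3] 1.7
85 187 90.22275618299125 [518.1 148.8] [75.9 29.2] -0.1
```

View pics/c0.png

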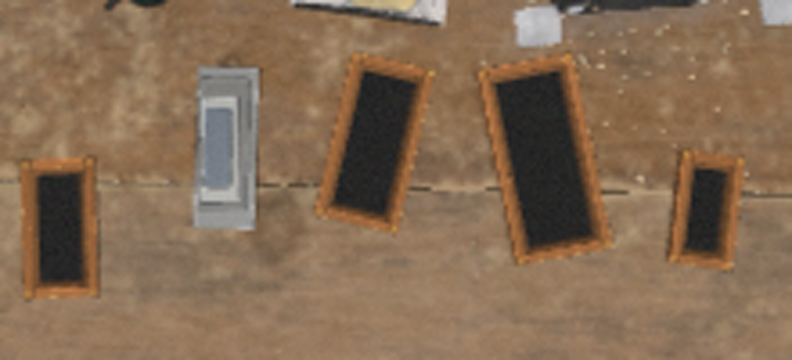

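The crop confirms the four trays, with the long axis about along x. The stack is near (518,145), its four stones about parallel to x, and the heights match what they should be. The closing fingers need to stay above the 16 mm rims, so I'll grip each stone with the TCP about 11 mm above its underside. First I'll go above the stack.

jog_arm:
  plan: [0.003,0.007,0,0,0,0,0.009,0.02,0,0,0,-0.6,0.022,0.046,0,0,0,-1.5,0.037,0.079,0,0,0,-2.6,0.056,0.118,0,0,0,-4,0.074,0.157,0,0,0,-5.3,0.093,0.196,0,0,0,-6.6,0.112,0.236,0,0,0,-8,0.13,0.275,0,0,0,-9.3,0.149,0.314,0,0,0,-10.6,0.167,0.353,0,0,0,-11.8,0.186,0.393,0,0,0,-13.2,0.205,0.432,0,0,0,-14.5,0.223,0.471,0,0,0,-15.8,0.242,0.511,0,0,0,-17,0.26,0.55,0,0,0,-18.5,0.279,0.589,0,0,0,-20,0.295,0.622,0,0,0,-21,0.305,0.645,0,0,0,-21.8,0.3095,0.655,0,0,0,-21.8]
  claw: 0.06
  force: 25

```text
clock: 2.1
eef_pos: [517.5, 148.4, 171.0]
eef_rot: [-3.142, 0.0, 0.01]
wrist_force: [0.2, 0.2, -0.4]
finger_gap: 60.1
finger_force: 0.0
```

Run:
```python
from h import *
print(np.round(manip.read_state()["eef_pos"],1))
p,d=camera("scene");np.savez("s1.npz",p=p,d=d)
cv2.imwrite("pics/s1.png",cv2.resize(p[140:300,190:350,::-1],(600,600),interpolation=cv2.INTER_CUBIC))
```

```text
[517.5 148.4 171. ]
```

View pics/s1.png

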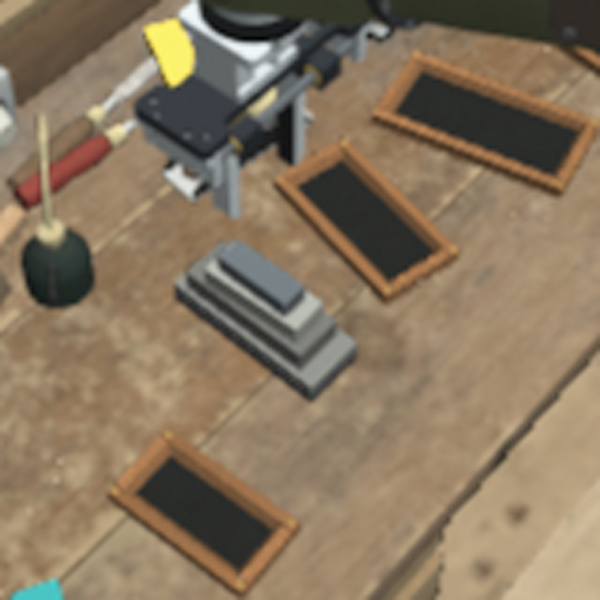

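Crop: fingertips at about (233,215) and (292,165), stack top at (262,273). I'll check the tip midpoint at z=171 and the pocket top face at z=92 by casting rays.

Run:
```python
from h import *
k=160/600
f=lambda l:[(190+u*k,140+v*k) for u,v in l]
print("tips",plane("scene",f([(233,215),(292,165)]),171).round(1))
print("pocket",plane("scene",f([(233,243),(217,258),(303,287),(287,303)]),92).round(1))
print("large bottom tier corners z26", plane("scene",f([(175,288),(310,383),(355,344)]),26).round(1))
```

```text
tips [[528.9 163.2 171. ]
 [527.7  95.  171. ]]
pocket [[552.6 140.5  92. ]
 [552.1 160.6  92. ]
 [479.9 136.2  92. ]
 [479.3 156.6  92. ]]
large bottom tier corners z26 [[592.7 173.9  26. ]
 [442.8 169.6  26. ]
 [439.2 115.8  26. ]]
```

Run:
```python
from h import *
print(manip.read_state()["eef_pos"],manip.read_state()["clock"])
z=np.load("s1.npz");P=pts("scene",z["d"]);z0=np.load("scene0.npz")
W=P.reshape(-1,3); ch=(z["d"]<z0["d"]-30).ravel()
q=W[ch&(W[:,2]<230)&(W[:,2]>150)&(W[:,1]>20)&(W[:,1]<260)]
for lo in range(150,230,10):
    a=q[(q[:,2]>=lo)&(q[:,2]<lo+10)]
    if len(a): print(lo,len(a),a.min(0).round(),a.max(0).round(),a[np.argsort(a[:,1])][::max(1,len(a)//8),:2].round().tolist())
t,d=camera("top");Pt=pts("top",d)
np.savez("t1.npz",p=t,d=d)
cv2.imwrite("pics/t1.png",cv2.resize(t[160:270,190:300,::-1],(600,600),interpolation=cv2.INTER_CUBIC))
```

```text
[517.76567918 148.3823559  170.95473733] 2.15
150 7 [-66. 219. 151.] [-18. 228. 159.] [[-66.0, 219.0], [-61.0, 222.0], [-52.0, 223.0], [-48.0, 223.0], [-25.0, 228.0], [-32.0, 228.0], [-18.0, 228.0]]
160 42 [-91. 214. 160.] [ -4. 233. 170.] [[-91.0, 214.0], [-72.0, 220.0], [-68.0, 224.0], [-54.0, 226.0], [-58.0, 227.0], [-41.0, 229.0], [-29.0, 230.0], [-22.0, 231.0], [-9.0, 232.0]]
170 72 [-101.  212.  170.] [  6. 237. 180.] [[-100.0, 212.0], [-80.0, 221.0], [-72.0, 223.0], [-52.0, 227.0], [-41.0, 229.0], [-33.0, 231.0], [-1.0, 233.0], [-13.0, 234.0]]
180 106 [-107.  210.  180.] [ 13. 237. 190.] [[-107.0, 210.0], [-86.0, 220.0], [-76.0, 223.0], [-60.0, 227.0], [-49.0, 229.0], [-26.0, 232.0], [-17.0, 234.0], [-7.0, 236.0], [9.0, 237.0]]
190 125 [-112.  209.  190.] [ 18. 239. 200.] [[-110.0, 209.0], [-92.0, 219.0], [-73.0, 224.0], [-59.0, 226.0], [-49.0, 229.0], [-36.0, 232.0], [-22.0, 235.0], [-20.0, 236.0], [6.0, 237.0]]
200 148 [-113.  116.  200.] [525. 239. 210.] [[509.0, 116.0], [-104.0, 215.0], [-90.0, 220.0], [-65.0, 225.0], [-56.0, 229.0], [-37.0, 232.0], [22.0, 236.0], [13.0, 237.0], [-1.0, 239.0]]
210 190 [-118.  112.  210.] [525. 239. 220.] [[509.0, 112.0], [514.0, 190.0], [-105.0, 215.0], [-83.0, 221.0], [-63.0, 226.0], [-49.0, 230.0], [-27.0, 235.0], [-13.0, 237.0], [-1.0, 239.0]]
220 203 [-117.  112.  220.] [526. 240. 230.] [[509.0, 112.0], [512.0, 192.0], [-100.0, 215.0], [-83.0, 222.0], [-68.0, 225.0], [-45.0, 230.0], [-21.0, 235.0], [10.0, 238.0], [13.0, 239.0]]
```

View pics/t1.png

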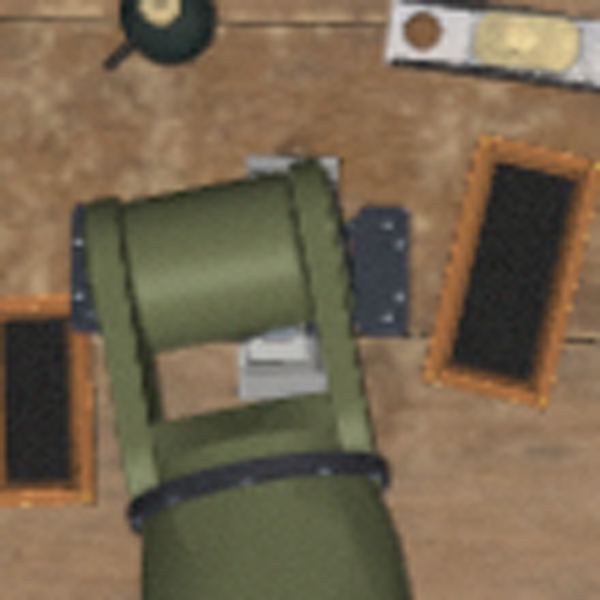

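Run:
```python
from h import *
c=get_calibration("scene");Rm=rot(c)
def pr(X):
    q=(np.array(X)-c["origin"])@Rm; return q[:,:2]/q[:,2:]*c["fx"]+[c["cx"],c["cy"]]
X=[(517.5,148.4+s*36,z) for s in(1,-1) for z in(171,190,200,230)]
print(((pr(X)-[190,140])*3.75).round())
d=np.load("s1.npz")["d"]; 
P=pts("scene",d)
for v in range(180,206,2): print(v,[tuple(P[v,u].round().astype(int)) for u in range(247,258,3)])
```

```text
[[225. 239.]
 [224. 224.]
 [224. 216.]
 [223. 190.]
 [287. 184.]
 [287. 169.]
 [287. 160.]
 [287. 135.]]
180 [(np.int64(484), np.int64(225), np.int64(336)), (np.int64(489), np.int64(209), np.int64(318)), (np.int64(483), np.int64(204), np.int64(318)), (np.int64(484), np.int64(192), np.int64(308))]
182 [(np.int64(481), np.int64(227), np.int64(332)), (np.int64(507), np.int64(191), np.int64(281)), (np.int64(485), np.int64(203), np.int64(308)), (np.int64(656), np.int64(11), np.int64(7))]
184 [(np.int64(483), np.int64(226), np.int64(322)), (np.int64(508), np.int64(190), np.int64(271)), (np.int64(657), np.int64(25), np.int64(8)), (np.int64(656), np.int64(11), np.int64(-3))]
186 [(np.int64(483), np.int64(226), np.int64(315)), (np.int64(508), np.int64(191), np.int64(264)), (np.int64(658), np.int64(25), np.int64(-3)), (np.int64(645), np.int64(23), np.int64(4))]
188 [(np.int64(483), np.int64(226), np.int64(307)), (np.int64(507), np.int64(192), np.int64(256)), (np.int64(651), np.int64(32), np.int64(-3)), (np.int64(642), np.int64(26), np.int64(-1))]
190 [(np.int64(518), np.int64(193), np.int64(24
[... 745 characters left out ...]
nt64(1)), (np.int64(629), np.int64(72), np.int64(-4)), (np.int64(621), np.int64(66), np.int64(-3)), (np.int64(613), np.int64(59), np.int64(-2))]
200 [(np.int64(630), np.int64(86), np.int64(-2)), (np.int64(624), np.int64(78), np.int64(-5)), (np.int64(616), np.int64(71), np.int64(-5)), (np.int64(608), np.int64(64), np.int64(-5))]
202 [(np.int64(624), np.int64(92), np.int64(-2)), (np.int64(617), np.int64(85), np.int64(-3)), (np.int64(610), np.int64(78), np.int64(-4)), (np.int64(601), np.int64(72), np.int64(-2))]
204 [(np.int64(620), np.int64(97), np.int64(-6)), (np.int64(614), np.int64(89), np.int64(-8)), (np.int64(553), np.int64(136), np.int64(91)), (np.int64(595), np.int64(79), np.int64(-1))]
```

Run:
```python
from h import *
z=np.load("t1.npz");P=pts("top",z["d"])
k=110/600
for u,v in((385,230),(385,320),(78,270),(400,270),(285,350)):
    print(u,v,P[int(160+v*k),int(190+u*k)].round(1))
f=[(190+u*k,160+v*k) for u,v in((72,268),(410,268))]
zb=P[int(160+270*k),int(190+385*k)][2]
print(plane("top",f,zb).round(1))
c0=get_calibration("top")
print(plane("top",f,300).round(1))
```

```text
385 230 [537.3  73.3 347.5]
385 320 [492.1  72.6 343.9]
78 270 [514.8 232.2 343.5]
400 270 [517.6  64.5 348.3]
285 350 [472.4 137.8  71.1]
[[514.4 234.3 344.8]
 [517.4  58.4 344.8]]
[[515.5 240.5 300. ]
 [518.6  58.5 300. ]]
```

jog_arm:
  plan: [0,0,-0.01,0,0,0,0,0,-0.02,0,0,0,0,0,-0.03,0,0,0,0,0,-0.04,0,0,0,0,0,-0.04,0,0,0,0,0,-0.04,0,0,0]
  claw: 0.094

```text
clock: 2.8
eef_pos: [518.0, 145.9, 131.2]
eef_rot: [3.142, 0.0, 0.008]
wrist_force: [0.8, -0.1, 0.5]
finger_gap: 93.9
finger_force: 0.0
```

Run:
```python
from h import *
p,d=camera("scene");np.savez("s2.npz",p=p,d=d)
P=pts("scene",d);W=P.reshape(-1,3)
q=W[(W[:,2]<300)&(W[:,2]>97)&(W[:,1]>60)&(W[:,1]<260)&(W[:,0]>470)&(W[:,0]<570)]
for lo in range(100,300,10):
    a=q[(q[:,2]>=lo)&(q[:,2]<lo+10)]
    if len(a): print(lo,len(a),a.min(0).round(),a.max(0).round())
cv2.imwrite("pics/s2.png",cv2.resize(p[140:300,190:350,::-1],(600,600),interpolation=cv2.INTER_CUBIC))
```

```text
160 8 [508.  98. 165.] [525. 102. 169.]
170 29 [507.  91. 170.] [529. 208. 180.]
180 28 [507.  90. 180.] [526. 208. 190.]
190 37 [507.  89. 190.] [527. 208. 200.]
200 31 [507.  89. 201.] [526. 209. 210.]
210 35 [507.  90. 210.] [525. 208. 219.]
220 19 [508.  89. 220.] [523. 208. 230.]
230 12 [507.  90. 231.] [529. 101. 240.]
240 4 [507.  99. 240.] [524. 101. 249.]
250 7 [507.  98. 251.] [520. 226. 259.]
260 59 [483.  69. 260.] [550. 229. 270.]
270 158 [483.  68. 270.] [548. 231. 280.]
280 132 [483.  63. 280.] [550. 235. 290.]
290 107 [482.  65. 290.] [546. 238. 300.]
```

View pics/s2.png

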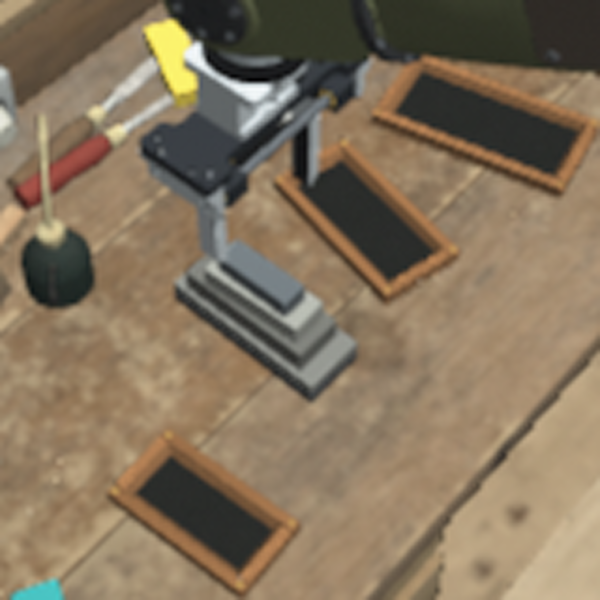

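The cameras show the fingertips at z≈165 while the state reads 131, and the body height agrees with the cameras. So the z reading is about 33 mm low, while x and y agree within about 2 mm. I'll check this with a gentle touch on the empty bench at about (400,146).

jog_arm:
  plan: [-0.02,0,0,0,0,0,-0.05,0,0,0,0,0,-0.085,0,0,0,0,0,-0.11,0,-0.01,0,0,0,-0.118,0,-0.03,0,0,0,-0.118,0,-0.055,0,0,0,-0.118,0,-0.08,0,0,0,-0.118,0,-0.105,0,0,0,-0.118,0,-0.125,0,0,0,-0.118,0,-0.135,0,0,0,-0.118,0,-0.14,0,0,0,-0.118,0,-0.14,0,0,0,-0.118,0,-0.14,0,0,0]
  claw: 0.02

```text
clock: 4.15
eef_pos: [400.6, 146.2, -8.0]
eef_rot: [-3.141, -0.001, 0.008]
wrist_force: [0.3, -0.4, 0.5]
finger_gap: 20.3
finger_force: 0.0
```

Run:
```python
from h import *
p,d=camera("scene")
P=pts("scene",d);W=P.reshape(-1,3)
q=W[(W[:,2]<150)&(W[:,2]>6)&(W[:,1]>100)&(W[:,1]<200)&(W[:,0]>370)&(W[:,0]<430)]
for lo in range(0,120,10):
    a=q[(q[:,2]>=lo)&(q[:,2]<lo+10)]
    if len(a): print(lo,len(a),a.min(0).round(),a.max(0).round())
```

```text
20 6 [391. 135.  25.] [403. 163.  29.]
30 14 [390. 130.  30.] [404. 170.  40.]
40 19 [390. 131.  40.] [404. 172.  50.]
50 12 [390. 126.  50.] [399. 171.  59.]
60 7 [390. 162.  62.] [395. 172.  69.]
70 5 [390. 163.  72.] [392. 170.  78.]
80 1 [390. 164.  82.] [390. 164.  82.]
90 1 [396. 171.  94.] [396. 171.  94.]
100 4 [391. 126. 104.] [393. 171. 108.]
110 1 [391. 137. 112.] [391. 137. 112.]
```

jog_arm:
  plan: [0,0,-0.007,0,0,0,0,0,-0.014,0,0,0,0,0,-0.017,0,0,0,0,0,-0.018,0,0,0,0,0,-0.019,0,0,0,0,0,-0.02,0,0,0]

```text
clock: 4.8
eef_pos: [400.1, 146.1, -28.7]
eef_rot: [-3.142, -0.0, 0.008]
wrist_force: [0.0, 0.9, 0.3]
finger_gap: 19.9
finger_force: 0.0
```

jog_arm:
  plan: [0,0,-0.001,0,0,0,0,0,-0.002,0,0,0,0,0,-0.003,0,0,0,0,0,-0.003,0,0,0]

```text
clock: 5.2
eef_pos: [399.9, 146.0, -31.8]
eef_rot: [3.142, 0.0, 0.008]
wrist_force: [-0.9, 0.4, -0.2]
finger_gap: 19.8
finger_force: 0.0
```

jog_arm:
  plan: [0,0,-0.001,0,0,0,0,0,-0.002,0,0,0,0,0,-0.002,0,0,0]

```text
clock: 5.5
eef_pos: [400.1, 146.1, -33.5]
eef_rot: [-3.142, -0.0, 0.008]
wrist_force: [-1.6, -0.3, 5.7]
finger_gap: 20.1
finger_force: 2.6
```

Contact is at a commanded z of -33.75, so true tip height = commanded z + 33.5. Pocket stone in the robot frame: (519,145.8). I'll grip it with the tips at 83.

jog_arm:
  plan: [0,0,0.015,0,0,0,0,0,0.045,0,0,0,0,0,0.08,0,0,0,0,0,0.11,0,0,0,0.01,0,0.13,0,0,0,0.03,0,0.135,0,0,0,0.06,0,0.135,0,0,0,0.09,0,0.135,0,0,0,0.11,0,0.135,0,0,0,0.119,0,0.13,0,0,0,0.119,0,0.12,0,0,0,0.119,0,0.105,0,0,0,0.119,0,0.093,0,0,0,0.119,0,0.086,0,0,0,0.119,0,0.083,0,0,0,0.119,0,0.083,0,0,0,0.119,0,0.083,0,0,0]
  claw: 0.045

```text
clock: 7.2
eef_pos: [519.2, 146.1, 49.7]
eef_rot: [-3.141, -0.001, 0.008]
wrist_force: [0.1, 0.6, 0.4]
finger_gap: 45.0
finger_force: 0.0
```

jog_arm:
  plan: [0,0,0,0,0,0,0,0,0,0,0,0,0,0,0,0,0,0,0,0,0,0,0,0,0,0,0,0,0,0,0,0,0,0,0,0]
  claw: 0.02
  force: 25

```text
clock: 7.8
eef_pos: [519.1, 146.0, 49.5]
eef_rot: [-3.142, -0.0, 0.008]
wrist_force: [-0.5, -1.1, 3.9]
finger_gap: 25.2
finger_force: 25.0
```

Run:
```python
from h import *
p,d=camera("scene")
cv2.imwrite("pics/s3.png",cv2.resize(p[140:260,200:320,::-1],(600,600),interpolation=cv2.INTER_CUBIC))
```

```text
(no output)
```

View pics/s3.png

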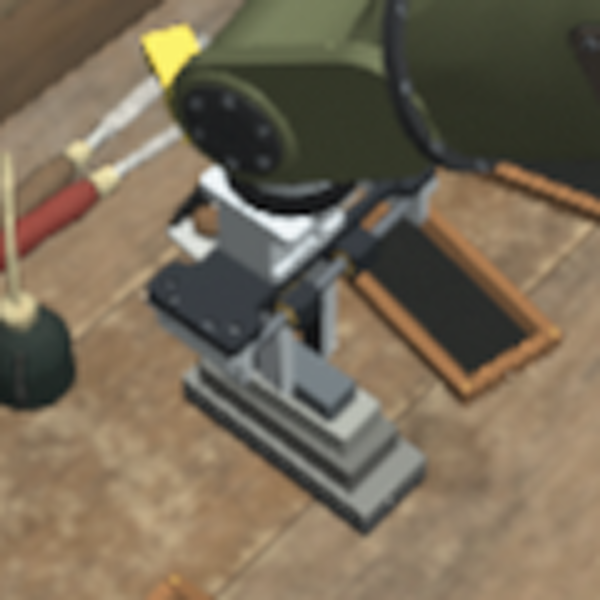

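Crop: the fingers at (275,370) and (325,330) hold the pocket stone about mid-length, and the stack below is undisturbed. Next I'll lift it and carry it to its tray.

jog_arm:
  plan: [0,0,0.003,0,0,0,0,0,0.01,0,0,0,0,0,0.025,0,0,0,0,-0.01,0.04,0,0,0,-0.003,-0.03,0.05,0,0,-0.5,-0.006,-0.06,0.05,0,0,-1,-0.01,-0.095,0.05,0,0,-1.5,-0.014,-0.13,0.05,0,0,-2,-0.017,-0.165,0.05,0,0,-2.5,-0.021,-0.2,0.05,0,0,-3,-0.025,-0.235,0.05,0,0,-3.5,-0.028,-0.27,0.05,0,0,-4,-0.032,-0.305,0.05,0,0,-4.5,-0.036,-0.34,0.05,0,0,-5,-0.04,-0.375,0.05,0,0,-5.5,-0.043,-0.41,0.05,0,0,-6,-0.047,-0.44,0.04,0,0,-6.5,-0.049,-0.463,0.02,0,0,-7,-0.0505,-0.476,0,0,0,-7,-0.0505,-0.48,-0.02,0,0,-7]

```text
clock: 9.85
eef_pos: [467.7, -335.9, 29.2]
eef_rot: [3.141, -0.001, -0.116]
wrist_force: [0.5, 0.3, -2.0]
finger_gap: 25.9
finger_force: 25.0
```

jog_arm:
  plan: [0,0,-0.012,0,0,0,0,0,-0.022,0,0,0,0,0,-0.03,0,0,0,0,0,-0.035,0,0,0,0,0,-0.037,0,0,0,0,0,-0.038,0,0,0]

```text
clock: 10.45
eef_pos: [468.7, -333.9, -8.5]
eef_rot: [3.141, -0.0, -0.114]
wrist_force: [0.7, 0.2, -0.3]
finger_gap: 25.8
finger_force: 25.0
```

Run:
```python
from h import *
p,d=camera("scene")
cv2.imwrite("pics/s4.png",cv2.resize(p[100:220,300:420,::-1],(600,600),interpolation=cv2.INTER_CUBIC))
```

```text
(no output)
```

View pics/s4.png

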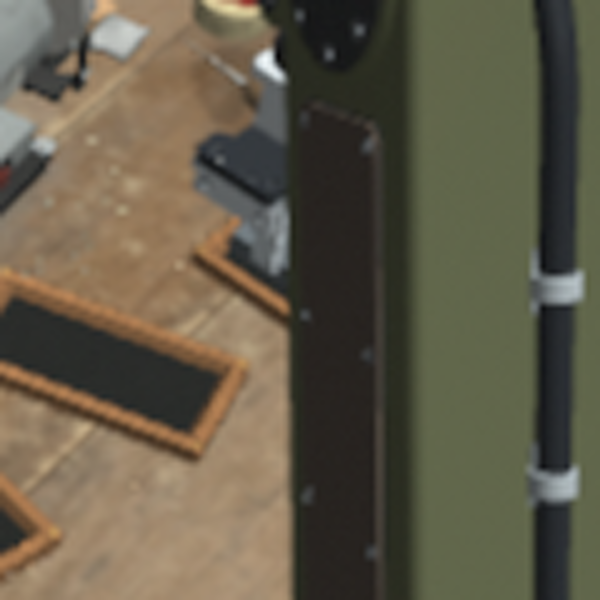

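Scene crop: the arm hides the tray, with only the left finger showing at (265,240). I'll lower the last 6 mm gently by force.

jog_arm:
  plan: [0,0,-0.002,0,0,0,0,0,-0.004,0,0,0,0,0,-0.005,0,0,0,0,0,-0.0055,0,0,0,0,0,-0.006,0,0,0,0,0,-0.006,0,0,0]

```text
clock: 11.1
eef_pos: [468.5, -334.0, -14.7]
eef_rot: [3.142, -0.0, -0.114]
wrist_force: [-0.7, -0.3, -0.3]
finger_gap: 25.8
finger_force: 25.0
```

jog_arm:
  plan: [0,0,-0.0005,0,0,0,0,0,-0.001,0,0,0,0,0,-0.001,0,0,0]

```text
clock: 11.4
eef_pos: [468.5, -334.0, -14.8]
eef_rot: [3.141, -0.0, -0.114]
wrist_force: [-3.2, 3.4, 11.6]
finger_gap: 26.1
finger_force: 25.0
```

Contact came at the expected floor height (stone underside about 8 mm). I'll release it and retreat.

jog_arm:
  plan: [0,0,0.0005,0,0,0,0,0,0.0005,0,0,0,0,0,0.0005,0,0,0,0,0,0.0005,0,0,0,0,0,0.005,0,0,0,0,0,0.02,0,0,0,0,0,0.05,0,0,0,0,0.01,0.085,0,0,0.5,0.002,0.035,0.11,0,0,1,0.006,0.07,0.125,0,0,1.5,0.01,0.11,0.13,0,0,2,0.015,0.15,0.13,0,0,3,0.02,0.19,0.13,0,0,3.5,0.025,0.23,0.13,0,0,4,0.03,0.27,0.13,0,0,5,0.035,0.305,0.13,0,0,6,0.04,0.33,0.13,0,0,7,0.042,0.345,0.13,0,0,7,0.043,0.35,0.13,0,0,7,0.043,0.35,0.13,0,0,7]
  claw: 0.055

```text
clock: 13.4
eef_pos: [511.5, 15.9, 114.6]
eef_rot: [3.141, -0.0, 0.008]
wrist_force: [-0.0, -0.3, -1.0]
finger_gap: 54.6
finger_force: 0.0
```

```bash
cat > chk.py <<'E'
from m import *
import sys
p,d=camera("top");np.savez("t.npz",p=p,d=d);P=pts("top",d);W=P.reshape(-1,3)
T=dict(pocket=(466.3,-334),small=(436.8,303.4),medium=(527.1,-6.8),large=(513.6,-174.3))
for k,(x,y) in T.items():
    L,Wd=dict(pocket=(40,16),small=(53,21),medium=(68,27),large=(83,33))[k]
    a=W[(abs(W[:,0]-x)<L+12)&(abs(W[:,1]-y)<Wd+18)&(W[:,2]>19)&(W[:,2]<60)]
    if len(a)>20:
        A=np.c_[a[:,:2]-a[:,:2].mean(0),np.ones(len(a))];c=np.linalg.lstsq(A,a[:,2],rcond=None)[0]
        print(k,len(a),"z",np.median(a[:,2]).round(1),"slope mm/100",(c[:2]*100).round(1),*rect(a[:,:2]))
n=W[(abs(W[:,0]-519)<90)&(abs(W[:,1]-142)<45)&(W[:,2]<110)]
for lo,hi in((20,30),(44,55),(65,77)):
    q=n[(n[:,2]>lo)&(n[:,2]<hi)]
    if len(q)>20: print("stack",lo,np.median(q[:,2]).round(1),*rect(q[:,:2]))
cv2.imwrite(f"pics/{sys.argv[1]}.png",cv2.resize(p[170:270,180:400,::-1],(792,360),interpolation=cv2.INTER_CUBIC))
E
python3 chk.py k1
```

```text
pocket 193 z 26.0 slope mm/100 [1.8 2.9] [ 467.1 -335.9] [99.2 60.7] -1.9
small 44 z 20.3 slope mm/100 [0.2 0.3] [437.3 302.9] [127.   71.4] 1.8
large 58 z 20.8 slope mm/100 [-0.2  0. ] [ 514.3 -175.2] [185.8  95.3] 3.6
stack 20 25.5 [519.5 140. ] [159.8  58.9] -0.7
stack 44 49.8 [521.2 141.7] [125.8  45.8] 1.1
stack 65 71.4 [517.1 142.2] [96.5 34.9] 1.3
```

View pics/k1.png

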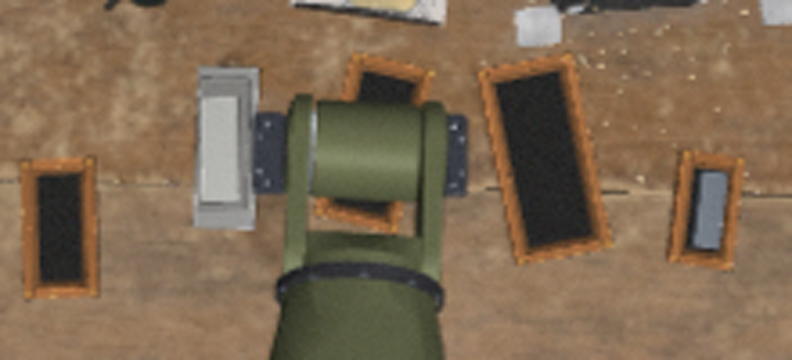

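Picture: the pocket stone lies lengthways on the floor of its tray at (710,210), and the rest of the stack is unmoved. Small stone next.

jog_arm:
  plan: [0,0.01,0,0,0,0,0.002,0.035,0,0,0,0,0.004,0.07,0,0,0,0,0.006,0.1,0,0,0,0.5,0.0075,0.12,-0.01,0,0,0.5,0.0075,0.128,-0.03,0,0,0.5,0.0075,0.128,-0.05,0,0,0.5,0.0075,0.128,-0.068,0,0,0.5,0.0075,0.128,-0.08,0,0,0.5,0.0075,0.128,-0.0855,0,0,0.5,0.0075,0.128,-0.087,0,0,0.5,0.0075,0.128,-0.087,0,0,0.5]
  claw: 0.055

```text
clock: 14.65
eef_pos: [519.3, 144.0, 27.7]
eef_rot: [-3.141, -0.001, 0.017]
wrist_force: [0.1, 0.8, -0.1]
finger_gap: 55.1
finger_force: 0.0
```

jog_arm:
  plan: [0,0,0,0,0,0,0,0,0,0,0,0,0,0,0,0,0,0,0,0,0,0,0,0,0,0,0,0,0,0,0,0,0,0,0,0]
  claw: 0.03
  force: 30

```text
clock: 15.25
eef_pos: [519.2, 144.1, 27.7]
eef_rot: [-3.141, -0.001, 0.017]
wrist_force: [-0.9, -0.6, 6.4]
finger_gap: 36.8
finger_force: 29.9
```

jog_arm:
  plan: [0,0,0.003,0,0,0,0,0,0.01,0,0,0,0,0,0.025,0,0,0,-0.005,0.01,0.038,0,0,0,-0.015,0.03,0.04,0,0,0.5,-0.03,0.06,0.04,0,0,1,-0.045,0.09,0.04,0,0,1.5,-0.06,0.12,0.04,0,0,2,-0.072,0.145,0.035,0,0,2.5,-0.08,0.157,0.022,0,0,2.9,-0.08,0.16,0.005,0,0,2.9,-0.08,0.16,-0.012,0,0,2.9,-0.08,0.16,-0.025,0,0,2.9,-0.08,0.16,-0.033,0,0,2.9,-0.08,0.16,-0.037,0,0,2.9,-0.08,0.16,-0.039,0,0,2.9,-0.08,0.16,-0.04,0,0,2.9,-0.08,0.16,-0.041,0,0,2.9,-0.08,0.16,-0.0415,0,0,2.9,-0.08,0.16,-0.0415,0,0,2.9]

```text
clock: 17.25
eef_pos: [439.1, 304.1, -14.1]
eef_rot: [-3.141, -0.0, 0.068]
wrist_force: [-0.4, 0.2, -1.8]
finger_gap: 36.8
finger_force: 29.9
```

jog_arm:
  plan: [0,0,-0.0005,0,0,0,0,0,-0.001,0,0,0,0,0,-0.0015,0,0,0,0,0,-0.0015,0,0,0]

```text
clock: 17.65
eef_pos: [439.2, 304.1, -14.6]
eef_rot: [-3.141, -0.0, 0.068]
wrist_force: [-5.5, -3.3, 14.0]
finger_gap: 36.7
finger_force: 29.9
```

jog_arm:
  plan: [0,0,0.0005,0,0,0,0,0,0.0005,0,0,0,0,0,0.0005,0,0,0,0,0,0.0005,0,0,0,0,0,0.005,0,0,0,0,0,0.02,0,0,0,0,0,0.045,0,0,0,0.005,-0.01,0.07,0,0,0,0.015,-0.03,0.09,0,0,-0.5,0.03,-0.06,0.1,0,0,-1,0.045,-0.09,0.1,0,0,-1.5,0.06,-0.12,0.1,0,0,-2,0.075,-0.145,0.1,0,0,-2.5,0.083,-0.157,0.095,0,0,-2.9,0.085,-0.1605,0.09,0,0,-2.9,0.085,-0.1605,0.08,0,0,-2.9,0.085,-0.1605,0.08,0,0,-2.9]
  claw: 0.068

```text
clock: 19.35
eef_pos: [522.6, 144.3, 62.5]
eef_rot: [3.141, 0.003, 0.018]
wrist_force: [-0.5, -0.0, 0.4]
finger_gap: 68.2
finger_force: 0.0
```

Run:
```python
from m import *
p,d=camera("scene");P=pts("scene",d);W=P.reshape(-1,3)
for nm,x,y,a,b,lo,hi in(("small",437.8,305.2,70,40,22,45),("medium",523.5,146,80,35,44,56)):
    q=W[(abs(W[:,0]-x)<a)&(abs(W[:,1]-y)<b)&(W[:,2]>lo)&(W[:,2]<hi)]
    if len(q)>20:print(nm,len(q),np.percentile(q[:,2],[10,50,90]).round(1),*rect(q[:,:2]))
cv2.imwrite("pics/s5.png",cv2.resize(p[150:310,170:330,::-1],(600,600),interpolation=cv2.INTER_CUBIC))
```

```text
small 418 [25.6 28.5 31. ] [437.7 306.4] [100.1  38.6] 4.7
medium 422 [45.6 48.6 51.1] [522.5 145.3] [129.   49.4] 0.2
```

View pics/s5.png

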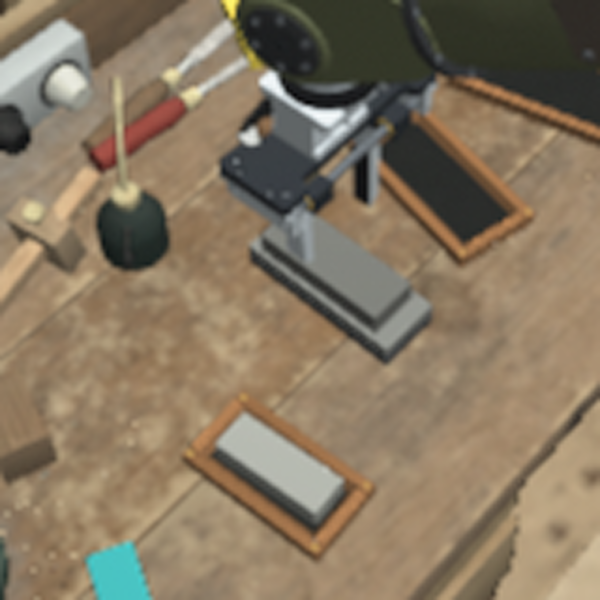

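Crop: the small stone is bedded flat and lengthways at (283,462), and the medium stone at (345,270) is now on top. Descending to grip it.

jog_arm:
  plan: [0,0,-0.01,0,0,0,0,0,-0.03,0,0,0,0,0,-0.047,0,0,0,0,0,-0.056,0,0,0,0,0,-0.06,0,0,0,0,0,-0.061,0,0,0,0,0,-0.061,0,0,0]

```text
clock: 20.1
eef_pos: [524.3, 143.7, 3.7]
eef_rot: [-3.141, -0.001, 0.017]
wrist_force: [0.1, 0.3, 0.4]
finger_gap: 67.9
finger_force: 0.0
```

jog_arm:
  plan: [0,0,0,0,0,0,0,0,0,0,0,0,0,0,0,0,0,0,0,0,0,0,0,0,0,0,0,0,0,0,0,0,0,0,0,0]
  claw: 0.04
  force: 35

```text
clock: 20.7
eef_pos: [524.2, 143.4, 3.6]
eef_rot: [3.141, -0.0, 0.017]
wrist_force: [-0.4, -2.1, 5.7]
finger_gap: 47.7
finger_force: 35.0
```

jog_arm:
  plan: [0,0,0.003,0,0,0,0,0,0.01,0,0,0,0,0,0.025,0,0,0,0,-0.008,0.037,0,0,-0.5,0.001,-0.025,0.04,0,0,-2,0.002,-0.05,0.04,0,0,-4,0.003,-0.075,0.04,0,0,-6.5,0.004,-0.1,0.04,0,0,-9,0.005,-0.125,0.04,0,0,-11,0.005,-0.143,0.037,0,0,-12.5,0.005,-0.1503,0.028,0,0,-13,0.005,-0.1503,0.015,0,0,-13,0.005,-0.1503,0.002,0,0,-13,0.005,-0.1503,-0.007,0,0,-13,0.005,-0.1503,-0.012,0,0,-13,0.005,-0.1503,-0.015,0,0,-13,0.005,-0.1503,-0.0165,0,0,-13,0.005,-0.1503,-0.0175,0,0,-13,0.005,-0.1503,-0.0175,0,0,-13,0.005,-0.1503,-0.0175,0,0,-13]

```text
clock: 22.7
eef_pos: [529.2, -6.8, -14.0]
eef_rot: [-3.141, -0.001, -0.21]
wrist_force: [0.4, 0.0, -3.4]
finger_gap: 47.5
finger_force: 35.0
```

jog_arm:
  plan: [0,0,-0.0005,0,0,0,0,0,-0.001,0,0,0,0,0,-0.0015,0,0,0,0,0,-0.0015,0,0,0]

```text
clock: 23.1
eef_pos: [529.2, -6.8, -14.7]
eef_rot: [3.142, -0.001, -0.21]
wrist_force: [-6.9, 0.6, 11.6]
finger_gap: 47.7
finger_force: 35.0
```

jog_arm:
  plan: [0,0,0.0005,0,0,0,0,0,0.0005,0,0,0,0,0,0.0005,0,0,0,0,0,0.0005,0,0,0,0,0,0.005,0,0,0,0,0,0.02,0,0,0,0,0,0.045,0,0,0,0,0.01,0.07,0,0,1,-0.002,0.03,0.08,0,0,3,-0.004,0.06,0.08,0,0,5,-0.006,0.09,0.08,0,0,8,-0.008,0.12,0.08,0,0,10,-0.01,0.14,0.08,0,0,12,-0.01,0.149,0.08,0,0,12,-0.01,0.149,0.08,0,0,12,-0.01,0.149,0.08,0,0,12]
  claw: 0.082

```text
clock: 24.7
eef_pos: [519.1, 141.6, 64.3]
eef_rot: [3.141, 0.0, -0.002]
wrist_force: [-0.3, -0.1, 0.5]
finger_gap: 82.2
finger_force: 0.0
```

Run:
```python
from m import *
p,d=camera("scene");P=pts("scene",d);W=P.reshape(-1,3)
for nm,x,y,a,b,lo,hi in(("medium",527.8,-6,85,45,22,45),("large",518,144,100,45,18,32)):
    q=W[(abs(W[:,0]-x)<a)&(abs(W[:,1]-y)<b)&(W[:,2]>lo)&(W[:,2]<hi)]
    if len(q)>20:print(nm,len(q),np.percentile(q[:,2],[10,50,90]).round(1),*rect(q[:,:2]))
cv2.imwrite("pics/s6.png",cv2.resize(p[130:290,190:350,::-1],(600,600),interpolation=cv2.INTER_CUBIC))
```

```text
medium 419 [26.7 30.2 32.7] [521.9  -1.5] [120.6  49.6] -12.1
large 717 [21.5 24.6 27.4] [520.1 143.3] [161.   62.4] -0.6
```

View pics/s6.png

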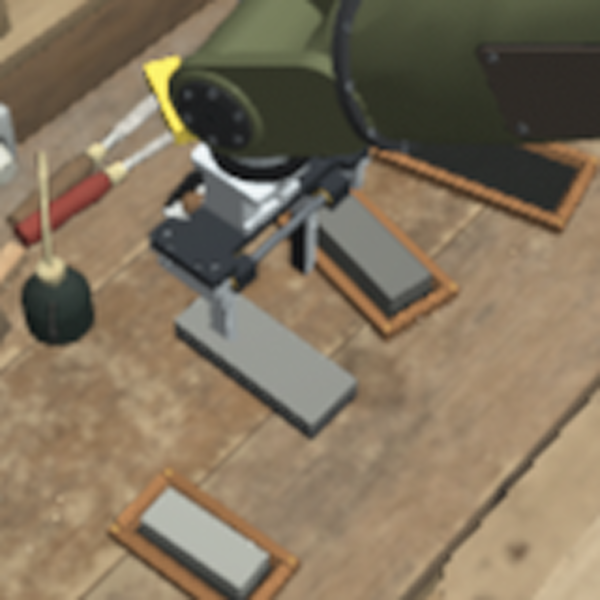

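Crop: the medium stone is bedded flat at (372,250), and the large stone lies alone at (265,365). I'll grip the large stone.

jog_arm:
  plan: [0.001,0,-0.01,0,0,0,0.0023,-0.0009,-0.03,0,0,-0.5,0.0023,-0.0009,-0.05,0,0,-0.5,0.0023,-0.0009,-0.067,0,0,-0.5,0.0023,-0.0009,-0.079,0,0,-0.5,0.0023,-0.0009,-0.085,0,0,-0.5,0.0023,-0.0009,-0.087,0,0,-0.5,0.0023,-0.0009,-0.087,0,0,-0.5]

```text
clock: 25.55
eef_pos: [521.5, 141.3, -22.5]
eef_rot: [-3.142, -0.0, -0.009]
wrist_force: [-0.5, -0.1, -0.3]
finger_gap: 82.0
finger_force: 0.0
```

jog_arm:
  plan: [0,0,0,0,0,0,0,0,0,0,0,0,0,0,0,0,0,0,0,0,0,0,0,0,0,0,0,0,0,0,0,0,0,0,0,0]
  claw: 0.05
  force: 50

```text
clock: 26.15
eef_pos: [521.5, 141.3, -22.4]
eef_rot: [3.142, -0.001, -0.009]
wrist_force: [-1.2, -1.7, 5.5]
finger_gap: 59.5
finger_force: 50.0
```

jog_arm:
  plan: [0,0,0.003,0,0,0,0,0,0.01,0,0,0,0,0,0.025,0,0,0,0,0,0.045,0,0,0,0,-0.008,0.062,0,0,0,0,-0.025,0.07,0,0,1,-0.001,-0.05,0.07,0,0,2,-0.002,-0.08,0.07,0,0,3,-0.002,-0.11,0.07,0,0,4.5,-0.003,-0.14,0.07,0,0,6,-0.003,-0.17,0.07,0,0,7.5,-0.004,-0.2,0.07,0,0,9,-0.005,-0.23,0.07,0,0,10.5,-0.005,-0.26,0.07,0,0,11.5,-0.006,-0.285,0.07,0,0,12.5,-0.006,-0.305,0.07,0,0,12.9,-0.006,-0.316,0.062,0,0,12.9,-0.006,-0.316,0.05,0,0,12.9,-0.006,-0.316,0.04,0,0,12.9,-0.006,-0.316,0.035,0,0,12.9]

```text
clock: 28.15
eef_pos: [514.5, -173.4, 10.5]
eef_rot: [-3.14, 0.002, 0.217]
wrist_force: [-0.3, -0.1, -4.8]
finger_gap: 59.6
finger_force: 50.0
```

jog_arm:
  plan: [0,0,-0.008,0,0,0,0,0,-0.016,0,0,0,0,0,-0.021,0,0,0,0,0,-0.024,0,0,0,0,0,-0.0255,0,0,0,0,0,-0.0265,0,0,0,0,0,-0.0265,0,0,0,0,0,-0.0265,0,0,0]

```text
clock: 28.95
eef_pos: [515.4, -174.7, -14.0]
eef_rot: [3.141, -0.0, 0.216]
wrist_force: [-0.3, 0.5, -4.7]
finger_gap: 59.3
finger_force: 50.0
```

jog_arm:
  plan: [0,0,-0.0005,0,0,0,0,0,-0.001,0,0,0,0,0,-0.0015,0,0,0,0,0,-0.0015,0,0,0]

```text
clock: 29.35
eef_pos: [515.5, -174.7, -14.6]
eef_rot: [3.141, -0.0, 0.216]
wrist_force: [-6.5, 2.6, 10.4]
finger_gap: 59.7
finger_force: 50.0
```

jog_arm:
  plan: [0,0,0.0005,0,0,0,0,0,0.0005,0,0,0,0,0,0.0005,0,0,0,0,0,0.0005,0,0,0,0,0,0.005,0,0,0,0,0,0.02,0,0,0,0,0,0.05,0,0,0,0,0,0.09,0,0,0,-0.005,0.01,0.13,0,0,0,-0.015,0.03,0.155,0,0,0,-0.03,0.06,0.16,0,0,0,-0.05,0.1,0.16,0,0,0,-0.07,0.14,0.16,0,0,0,-0.09,0.18,0.16,0,0,0,-0.11,0.22,0.16,0,0,0,-0.125,0.25,0.16,0,0,0,-0.138,0.275,0.16,0,0,0,-0.145,0.29,0.16,0,0,0,-0.145,0.29,0.16,0,0,0,-0.145,0.29,0.16,0,0,0]
  claw: 0.08

```text
clock: 31.35
eef_pos: [370.5, 115.2, 144.5]
eef_rot: [3.141, -0.001, 0.217]
wrist_force: [0.6, -0.6, 0.4]
finger_gap: 79.7
finger_force: 0.0
```

```bash
sed -i 's/W\[:,2\]>19)/W[:,2]>23.5)/' chk.py; python3 chk.py k2
python3 - <<'E'
from m import *
p,d=camera("scene");P=pts("scene",d);W=P.reshape(-1,3)
for nm,x,y,a,b in(("small",437.8,305.2,65,36),("medium",527.8,-6,85,45),("large",514,-174,100,55),("pocket",467.6,-333.8,55,32)):
    q=W[(abs(W[:,0]-x)<a)&(abs(W[:,1]-y)<b)&(W[:,2]>22)&(W[:,2]<45)]
    if len(q)>20:print(nm,len(q),np.percentile(q[:,2],[10,50,90]).round(1),*rect(q[:,:2]))
E
```

```text
pocket 134 z 27.8 slope mm/100 [-0.4  1.1] [ 465.2 -333.9] [94.  40.9] -13.1
small 288 z 30.2 slope mm/100 [-0.3 -0.9] [437.7 302. ] [126.7  63.7] 1.0
medium 500 z 30.9 slope mm/100 [ 0.3 -0.5] [521.9  -8.8] [138.3  69.9] -10.0
large 789 z 33.4 slope mm/100 [-0.2 -0. ] [ 512.6 -171.8] [160.3  80. ] 7.7
small 418 [25.6 28.3 31.1] [437.8 306.1] [100.5  38.4] 4.6
medium 250 [26.6 30.1 33. ] [555.5  -9.7] [76.9 50.8] -12.1
large 45 [23.7 30.6 34.7] [ 444.4 -167. ] [29.9 23.8] -77.1
```

View pics/k2.png

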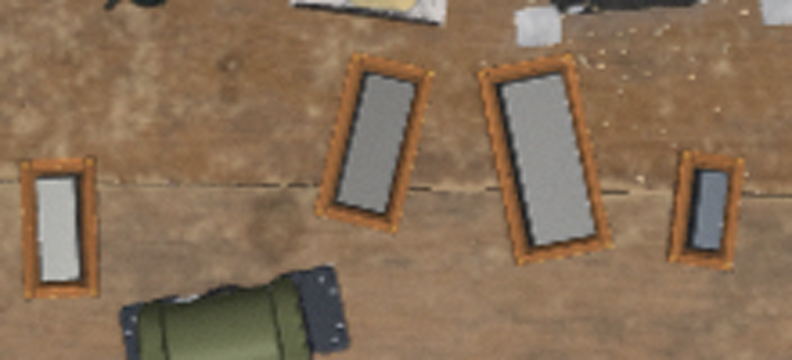

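The picture shows all four stones lying flat in their trays: small (58,230), medium (375,143), large (547,158) and pocket (710,210). Their top heights measure 27.8, 30.2, 30.9 and 33.4 mm (pocket, small, medium, large) against 28, 30, 32 and 34 expected, with negligible slopes. Handing in.

```bash
python3 -c "
from cell import manip
print(manip.sign_off())"
```

```text
the job is handed in; nothing more can be done
None
```

All four stones are bedded flat and lengthways in their own trays, none was dropped, I never moved near the block plane or oil can, and the job is handed in after about 31 s of the 125 s allowed.

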